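# Swap the shoe brush and the shoe tree in the slanted trays

### The job

The orange brush and the grey shoe tree were put back in each other's tray on the black stand: swap them, so that each lies flat and lengthwise in the tray where the other one was. Set them down rather than drop them, and leave the multi-tool in its tray and everything else where it is. The empty blue mat beside the stand is free for parking one of them meanwhile.

Things in the scene. Friction and masses are not known exactly. Their poses are not given: they have to be found in the camera images.
- stand: Fixed black metal stand. Origin on the table under its middle; x to its rear, y left, z up. Three slanted trays; above them a level top tier at height 300 mm (8 mm rods across at x = 5, 45, 85, 105, 125, 145) between rails and rear posts at y = +-205. A vertical gripper over a tray's middle hits the tier; one square to the tray (tilted 30 degrees) passes in front. x -110 to 166, height 314 mm.
- tray_left: Left slanted tray, pale green: 128 mm wide, 215 long rising 30 degrees away from the robot. Origin on its upper surface, mid-width, 101 mm up from the low end, 85 mm above the table. x up the slope, y left, z out of the surface. Lip 12 mm high across the low end (inner face x = -96); bright wires 5 mm high along the sides (y = +-63.5). Trays 130 mm apart. Things slide down to the lip.
- tray_middle: Middle slanted tray, pale green: 128 mm wide, 215 long rising 30 degrees away from the robot. Origin on its upper surface, mid-width, 101 mm up from the low end, 85 mm above the table. x up the slope, y left, z out of the surface. Lip 12 mm high across the low end (inner face x = -96); bright wires 5 mm high along the sides (y = +-63.5). Trays 130 mm apart. Things slide down to the lip.
- tray_right: Right slanted tray, pale green: 128 mm wide, 215 long rising 30 degrees away from the robot. Origin on its upper surface, mid-width, 101 mm up from the low end, 85 mm above the table. x up the slope, y left, z out of the surface. Lip 12 mm high across the low end (inner face x = -96); bright wires 5 mm high along the sides (y = +-63.5). Trays 130 mm apart. Things slide down to the lip.
- brush: Orange plastic shoe brush (rigid), lying in one of the trays: 190 mm long (x), 50 wide (y), 42 high. Origin: centre of its underside; x along its length, up the slope at the start; z out of its top. Dark bristle block 190 x 44 mm up to 20 mm, orange block 190 x 50 from 20 to 42 mm. About 0.16 kg, balanced at the middle. Grip across y at the middle, 30 mm above the underside.
- shoe_tree: Grey plastic shoe tree in another tray, 190 mm long (x), 42 high. Origin: underside, mid-length; x to the heel (up the slope at the start), z up. Toe x -95 to -20 (62 wide, 36 high), stem x -20 to 54 (26 wide, 6 to 32 mm above the underside), heel x 54 to 95 (50 wide). About 0.22 kg, centre of mass about x = -15. Grip the stem across y at x = 14, 27 mm above the underside.
- multi_tool: Closed steel multi-tool, 108 x 32 x 20 mm, lying along the slope in the remaining tray, its low end on the lip. Leave it alone. Origin: on the underside, 95 mm up the slope from its low end (41 mm above its middle).
- mat: Empty flat blue mat, fixed on the table to the left of the stand, 230 mm (x) by 130 mm (y), 3 mm thick. Origin: centre of its underside, on the table; z up. Free for use.
- bowl: White ceramic bowl, 100 mm across, 42 mm high, on the rear rods of the top tier. Origin: centre of its underside. Leave alone.
- polish_tin: Red and silver polish tin, 74 mm across, 28 mm high, on the rear rods of the top tier. Origin: centre of its underside. Leave alone.
- spare_tree: A second grey shoe tree just like the other, lying on the table at the rear left, not in a tray. Same origin and axes. Leave alone.
- spray_bottle: Green bottle, 66 mm across, 180 mm high, standing on the table to the right. Origin: centre of its underside. Leave alone.
- wax_jar: Amber jar, 70 mm across, 75 mm high, on the table to the right. Origin: centre of its underside. Leave alone.
Not all that is in view belongs to the job. Leave any pink look-alike of the brush alone. What is shaped like the shoe_tree but yellow is not meant.

How it is judged:
At the end, for the whole second after the job is handed in: Brush and shoe tree each lie in the tray where the other was (over 80 mm from their starts): within 50 mm of the tray origin along the slope, 35 mm across, 12 mm in height; right side up, flat to 0.17 rad, lengthwise to 0.35 rad either way round; at rest, let go (((x of brush in the frame of tray_left between -0.05 and 0.05 m and y of brush in the frame of tray_left between -0.035 and 0.035 m and z of brush in the frame of tray_left between -0.01 and 0.012 m and angle between the z axis of brush and the z axis of tray_left, either way round below 0.17 rad and angle between the x axis of brush and the x axis of tray_left, either way round below 0.35 rad) or (x of brush in the frame of tray_middle between -0.05 and 0.05 m and y of brush in the frame of tray_middle between -0.035 and 0.035 m and z of brush in the frame of tray_middle between -0.01 and 0.012 m and angle between the z axis of brush and the z axis of tray_middle, either way round below 0.17 rad and angle between the x axis of brush and the x axis of tray_middle, either way round below 0.35 rad) or (x of brush in the frame of tray_right between -0.05 and 0.05 m and y of brush in the frame of tray_right between -0.035 and 0.035 m and z of brush in the frame of tray_right between -0.01 and 0.012 m and angle between the z axis of brush and the z axis of tray_right, either way round below 0.17 rad and angle between the x axis of brush and the x axis of tray_right, either way round below 0.35 rad)) and distance of each of brush, shoe_tree from where it was at the start of the episode above 0.08 m and linear speed of each of brush, shoe_tree below 0.02 m/s and ((x of shoe_tree in the frame of tray_left between -0.05 and 0.05 m and y of shoe_tree in the frame of tray_left between -0.035 and 0.035 m and z of shoe_tree in the frame of tray_left between -0.01 and 0.012 m and angle between the z axis of shoe_tree and the z axis of tray_left, either way round below 0.17 rad and angle between the x axis of shoe_tree and the x axis of tray_left, either way round below 0.35 rad) or (x of shoe_tree in the frame of tray_middle between -0.05 and 0.05 m and y of shoe_tree in the frame of tray_middle between -0.035 and 0.035 m and z of shoe_tree in the frame of tray_middle between -0.01 and 0.012 m and angle between the z axis of shoe_tree and the z axis of tray_middle, either way round below 0.17 rad and angle between the x axis of shoe_tree and the x axis of tray_middle, either way round below 0.35 rad) or (x of shoe_tree in the frame of tray_right between -0.05 and 0.05 m and y of shoe_tree in the frame of tray_right between -0.035 and 0.035 m and z of shoe_tree in the frame of tray_right between -0.01 and 0.012 m and angle between the z axis of shoe_tree and the z axis of tray_right, either way round below 0.17 rad and angle between the x axis of shoe_tree and the x axis of tray_right, either way round below 0.35 rad))); the robot touches nothing.
It fails at once if the multi-tool, bowl, polish tin, spare shoe tree, bottle or jar is shifted more than 30 mm (distance of any of multi_tool, bowl, polish_tin, spare_tree, spray_bottle, wax_jar from where it was at the start of the episode above 0.03 m).
It fails at once if the brush is dropped: faster than 0.8 m/s while no finger touches it (linear speed of brush above 0.8 m/s and contact force between the fingers and brush below 0.05 N).
It fails at once if the shoe tree is dropped: faster than 0.8 m/s while no finger touches it (linear speed of shoe_tree above 0.8 m/s and contact force between the fingers and shoe_tree below 0.05 N).
It also fails if it takes over 70 s, if anything falls off the work surface, if the arm or the gripper's body presses on something with over 40 N, if the wrist force passes 120 N, or if a joint passes its speed limit or range.

### The arm

A 6-joint arm with a two-finger parallel gripper is mounted at the origin on the work surface. World frame = base frame: x ahead of the robot, y to its left, z up, the work surface at z = 0. Lengths are in m, angles in rad, forces in N, time in s.
With the tool pointing down it reaches from about 0.35 to 0.725 m from the base axis. Payload 4.3 kg.
Tool frame: the origin (TCP) lies at the very end of the fingers, on their centre line; the grasp point (between the pads) lies 19 mm behind it (tcp_to_grasp is the z of the grasp point in the tool frame, in m); z points along the fingers, x is the direction in which the jaws open and shut, and the axes are right-handed (so a half turn about z gives the same grasp; the last joint's range is limited). The gripper opens to 85 mm and grips with 20 to 120 N. Pads are 22 mm wide; open, the fingers measure 114 mm over their backs; the gripper's body (76 mm by 85 mm) begins 54 mm behind the grasp point. The pads swing forward as they close: fully open they stand 13 mm farther back than shut.
Start: joints at [1.021, 0.377, 0.081, 1.274, 0, 1.46], TCP at [0.245, 0.52, 0.231] pointing down, gripper open.
Joint ranges: [-2.72, 2.72], [-0.84, 1.66], [-1.02, 1.22], [-1.77, 2.12], [-1.37, 1.28], [-3.14, 3.14]. Speed limits (rad/s): [2.57, 2.57, 3.14, 3.14, 3.14, 3.14].

### API

Orientations are given as a unit quaternion [w, x, y, z].
In Python, from plant import read_state, grab_frame, camera_params, sign_off, trace, mark_of, tcp_to_grasp gives the robot as it stands.
- The arm moves only by the shell command python3 -m handwheel 'ROWS' [OPENING] [FORCE]. ROWS is JSON, a list of rows, each an object of numbers: "tx", "ty", "tz": the shift along the tool's x, y, z in cm; "rx", "ry", "rz": the turn, a rotation vector about the tool's x, y, z in degrees. A call has 1 to 12 rows; each row is the pose to reach, as a shift and turn from the pose measured when the call began, along the tool's axes at that moment; what a row does not reach only later rows make up. A row lasts 1/10 s, in which the tool goes at most 50 mm and 8.59 degrees, less where a joint would pass 70% of its speed; a pose out of reach is approached as far as the arm can. A call with a gripper value outside its range is refused whole. OPENING is the opening, from 0 (shut) to 1 (fully open), set as the call begins (- or left out, the last holds). The fingers move at their own pace and stop on an object; FORCE is the grip in N (left out, the last holds). Time passes only in rows, so rows that repeat a pose let the fingers close. It gives the time, the measured TCP pose, the force and the opening at its end, in the units of the state.
- read_state(): the state, without advancing time (a new reading comes with each control period).
- grab_frame(name): name is "side" or "top" or "wrist"; returns (picture, depth): 480x640x3 uint8, red, green, blue; 480x640 float32, m along the optical axis (not along the pixel's ray), 0 where there is no reading.
- camera_params(name): a dict with "fx", "fy", "cx", "cy" (pixels), "k1" (the pictures are not rectified: a ray, as slopes to the right and down, at radius r is drawn at 1 + k1 r^2 times it, then the intrinsics apply), "extrinsics" (4x4, takes a point from camera to world coordinates). Camera axes: x right, y up, looking along -z (the intrinsics and any distortion apply to the point x, -y, -z); pixel columns grow to the right and rows downward; lengths in m; the calibration is good to about 2 mm. A picture is of the moment at which its call begins: read the wrist's pose just before it. camera_params takes no time and is no camera call; for the wrist camera it gives the pose at the moment of the call.
- sign_off(): hands the job in, once; it reports no verdict.
Trained networks look in the newest picture that a camera, given by its name, has taken for a name from the list of things; names that differ only in an ending like _2 or _b are one class to them, and where a whole thing is asked for, a point or a joint stands for the part that bears it (a point fixed in the world has none). Each returns a list of dicts, best first, with "p" (0 to 1); they miss things now and then, are a little off and sometimes report something else, mostly with a low value. They report only what shows in the picture. A call takes as long as a camera call. They do not tell look-alikes from the thing itself.
- trace(camera, label): "pixels" (480x640 bool, what is visible of it) and "box" ([centre column, centre row, width, height] in pixels, round what is visible of it).
- mark_of(camera, label): "position" ([column, row] in pixels: a listed point, or the origin of a listed thing).
The state is a dict: "t": time; "qpos": joint angles; "qd": joint speeds; "joint_efforts": joint torques, N m; "ee_pos": TCP position; "tcp_rot": TCP orientation; "wrist_force": force on the tool from outside, world axes, zero at the start; "wrist_torque": the same for the moment, N m; "opening": finger opening in m.
Only numpy, scipy, OpenCV 4.12 (cv2) and the standard library are available. Lean on these libraries where they do the work, as an engineer would, in place of code of your own. Each camera call takes 0.05 s, during which the arm holds its last target. There are 200 camera calls.

## Working session

There is one attempt and no reset: what is moved stays moved. The work goes in short steps, Python scripts to look and compute and a shell command to move; the robot and the scene stay as the last step left them, time stands still between calls to the robot, and variables do not carry over. Pictures are saved under pics/ and viewed, about 8 in all and at most 12, crops included, and the job is handed in when it is done.

```bash
mkdir -p pics; ls
cat > h.py <<'E'
import numpy as np, cv2
from scipy.spatial.transform import Rotation as R
from plant import *
def save(n,img): cv2.imwrite('pics/'+n,img[:,:,::-1])
def world(cam,dep,px,P=None):
    P=P or camera_params(cam); px=np.atleast_2d(px).astype(float)
    u=(px[:,0]-P['cx'])/P['fx']; v=(px[:,1]-P['cy'])/P['fy']
    x,y=u.copy(),v.copy()
    for _ in range(20):
        s=1+P['k1']*(x*x+y*y); x,y=u/s,v/s
    d=dep[px[:,1].astype(int),px[:,0].astype(int)]
    E=np.array(P['extrinsics']); c=np.c_[x*d,-y*d,-d]
    return (c@E[:3,:3].T+E[:3,3]),d
def Rt(): 
    s=read_state(); q=s['tcp_rot']; return R.from_quat([q[1],q[2],q[3],q[0]]),np.array(s['ee_pos'])
E
python3 - <<'E'
from h import *
print(read_state(), tcp_to_grasp)
for c in ('top','side'):
    im,d=grab_frame(c); save(c+'0.png',im); np.savez(c+'0.npz',im=im,d=d)
    P=camera_params(c); print(c,np.round(np.array(P['extrinsics']),3).tolist(),P['fx'],P['k1'])
    for l in ('brush','shoe_tree','tray_left','tray_middle','tray_right','multi_tool','mat','stand','spare_tree'):
        for r in trace(c,l)[:3]:
            w,dd=world(c,d,np.argwhere(r['pixels'])[:,::-1]); w=w[dd>0]
            print(l,round(r['p'],2),np.round(r['box']),np.round(np.median(w,0),3),np.round(np.percentile(w,[3,97],axis=0),3).tolist())
E
```

```text
pics
{'t': 0.0, 'qpos': array([ 1.02070851e+00,  3.78021998e-01,  7.96493608e-02,  1.27443003e+00,
       -3.54687771e-05,  1.46053633e+00]), 'qd': array([-4.31585799e-05, -2.66491259e-04,  1.35796500e-03, -5.48196651e-04,
        6.45630140e-04,  8.54949665e-04]), 'joint_efforts': array([ 3.02914341e-04, -4.63602483e+01,  2.69876736e+01,  2.08460185e-02,
        1.48477434e-04, -2.67264551e-05]), 'ee_pos': array([0.24446297, 0.51971716, 0.23039343]), 'tcp_rot': array([ 4.56986692e-04,  8.44328790e-01,  5.35824493e-01, -8.93214221e-04]), 'wrist_force': array([ 0.98794109, -0.13779159,  0.11483546]), 'wrist_torque': array([-0.02140215,  0.0016813 ,  0.00672102]), 'opening': 0.08536545453530914} -0.0187
top [[0.026, 0.997, -0.076, 0.415], [-0.999, 0.024, -0.028, -0.075], [-0.026, 0.076, 0.997, 1.25], [0.0, 0.0, 0.0, 1.0]] 439.66823496990605 -0.002646144676525955
brush 0.95 [388. 315.  47.  69.] [ 0.302 -0.222  0.041] [[0.223, -0.274, 0.033], [0.382, -0.169, 0.046]]
brush 0.77 [368. 220.  24.  68.] [ 0.549 -0.151  0.122] [[0.472, -0.179, 0.077], [0.626, -0.122, 0.165]]
shoe_tree 0.65 [3
[... 2088 characters left out ...]
] [ 0.574 -0.181  0.089] [[0.482, -0.215, 0.041], [0.659, -0.081, 0.139]]
multi_tool 0.68 [368. 326.  38.  39.] [ 0.538 -0.283  0.08 ] [[0.497, -0.299, 0.055], [0.579, -0.264, 0.105]]
mat 0.61 [370. 325.  35.  42.] [ 0.537 -0.283  0.078] [[0.496, -0.299, 0.049], [0.581, -0.263, 0.105]]
mat 0.58 [226. 231.  73.  42.] [0.448 0.36  0.002] [[0.345, 0.3, -0.002], [0.562, 0.426, 0.006]]
stand 0.65 [366. 272. 195. 210.] [ 0.617 -0.202  0.109] [[0.48, -0.355, 0.006], [0.871, 0.075, 0.305]]
spare_tree 0.94 [284. 210.  37.  34.] [0.654 0.319 0.03 ] [[0.632, 0.259, -0.001], [0.698, 0.433, 0.043]]
spare_tree 0.7 [365. 273. 195. 208.] [ 0.613 -0.202  0.107] [[0.476, -0.355, 0.003], [0.846, 0.078, 0.304]]
```

Run:
```python
from h import *
im=np.load('top0.npz')['im']; cv=im[130:370,140:520]; save('top_crop.png',cv2.resize(cv,None,fx=2.1,fy=2.1,interpolation=2))
im=np.load('side0.npz')['im']; cv=im[170:420,180:480]; save('side_crop.png',cv2.resize(cv,None,fx=2.4,fy=2.4,interpolation=2))
```

```text
(no output)
```

View pics/top_crop.png

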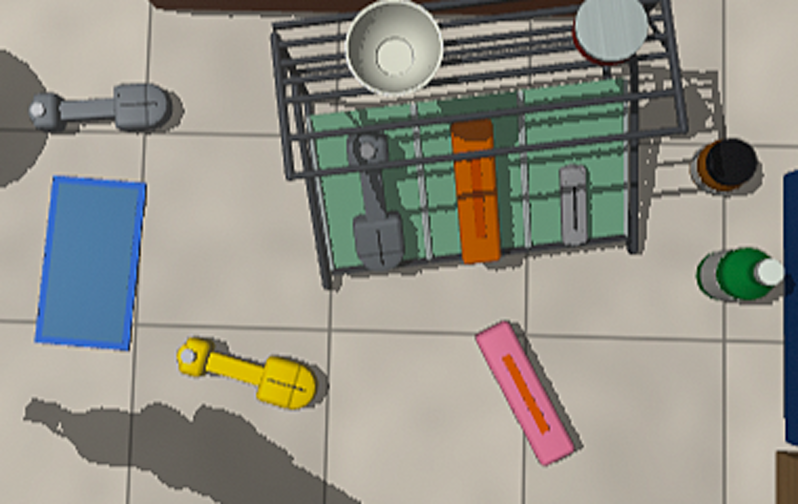

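View pics/side_crop.png

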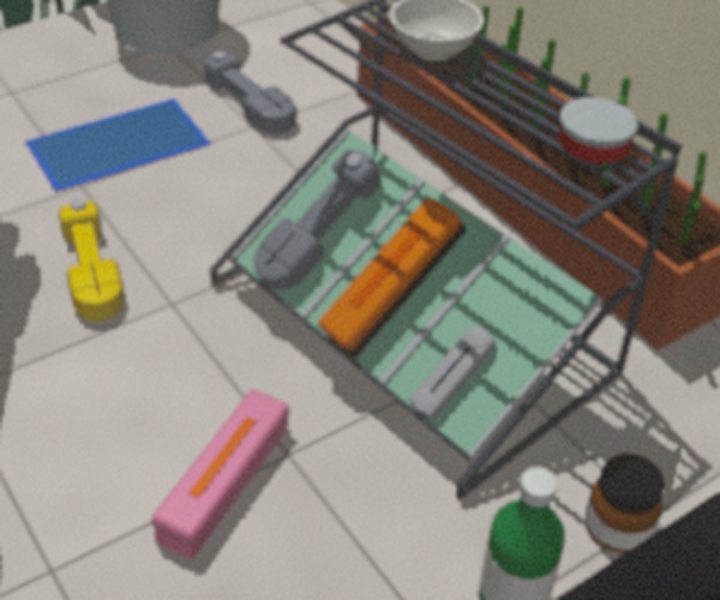

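Candidates in the top image: brush — orange (368,220) in the middle tray vs pink (388,315) on the table. Shoe tree — grey (317,225) in the left tray vs yellow (258,306) on the table and grey spare (184,184) rear left. The orange brush and the grey tree in the trays are the ones meant, and both enlarged views confirm this. The multi-tool is in the right tray.

```bash
cat > meas.py <<'E'
from h import *
G=[];B=[];T=[];RW=[]
for c in ('top','side'):
    z=np.load(c+'0.npz'); im,d=z['im'],z['d']; hsv=cv2.cvtColor(im,cv2.COLOR_RGB2HSV)
    vv,uu=np.mgrid[0:480,0:640]; px=np.c_[uu.ravel(),vv.ravel()]; w,dd=world(c,d,px)
    H,S,V=[hsv[...,i].ravel() for i in range(3)]
    roi=(dd>0)&(w[:,0]>.42)&(w[:,0]<.72)&(w[:,1]>-.4)&(w[:,1]<.1)&(w[:,2]>.02)&(w[:,2]<.2)
    G.append(w[roi&(H>55)&(H<95)&(S>40)]); B.append(w[roi&(H>3)&(H<20)&(S>150)]); T.append(w[roi&(S<70)&(w[:,1]>-.1)])
for i in range(2):
    g=G[i]
    for _ in range(6):
        A=np.c_[g[:,:2],np.ones(len(g))]; p,*_=np.linalg.lstsq(A,g[:,2],rcond=None); r=A@p-g[:,2]; g=g[abs(r)<max(.003,2*np.std(r))]
    print('plane',i,len(g),p.round(3),'tilt',np.degrees(np.arctan(np.hypot(*p[:2]))).round(2),'yaw',np.degrees(np.arctan2(p[1],p[0])).round(2))
    if i==0: yaw=np.arctan2(p[1],p[0])
    print(' brush',len(B[i]))
X=np.concatenate
g=X(G)
A=np.c_[g[:,:2],np.ones(len(g))]; p,*_=np.linalg.lstsq(A,g[:,2],rcond=None)
for _ in range(8):
    r=A@p-g[:,2]; k=abs(r)<.006; p,*_=np.linalg.lstsq(A[k],g[k][:,2],rcond=None)
yaw=np.arctan2(p[1],p[0]); til=np.arctan(np.hypot(*p[:2])); print('both',p,np.degrees([yaw,til]))
Rs=R.from_euler('z',yaw)*R.from_euler('y',-np.radians(30)); M=Rs.as_matrix()  # tray axes
gl=g@M; n0=np.median(gl[k][:,2]); print('n0',n0, 'green x',np.percentile(gl[k][:,0],[.5,99.5]),'y',np.percentile(gl[k][:,1],[.3,99.7]))
o_z=(n0); 
# origin: z=.085 on plane
x0=(0.085-M[2,2]*n0)/M[2,0]; print('x0 from z=85mm',x0, 'low end ->',x0-.101)
y0=np.mean(np.percentile(gl[k][:,1],[.3,99.7]))
for n,s in (('left',.13),('middle',0),('right',-.13)): print(n,(M@[x0,y0+s,n0]).round(4))
np.savez('stand.npz',M=M,x0=x0,y0=y0,n0=n0,yaw=yaw)
def rep(n,q,yo):
    q=q@M-[x0,y0+yo,n0]; q=q[(abs(q[:,1])<.058)&(q[:,2]>.012)&(q[:,2]<.05)&(abs(q[:,0])<.11)]; 
    print(n,len(q),'x',np.percentile(q[:,0],[1,99]).round(3),'z',np.percentile(q[:,2],[5,50,95]).round(3))
    for a in np.arange(-.1,.1,.02):
        s=q[(q[:,0]>a)&(q[:,0]<a+.02)]
        if len(s)>8: print('  ',round(a+.01,3),np.percentile(s[:,1],[3,97]).round(4),np.mean(np.percentile(s[:,1],[3,97])).round(4),len(s))
for i in range(2): rep('brush',B[i],0); rep('tree',T[i],.13)
E
python3 meas.py
```

```text
plane 0 5526 [ 0.572  0.082 -0.227] tilt 30.01 yaw 8.16
 brush 1196
plane 1 4994 [ 0.568  0.08  -0.224] tilt 29.84 yaw 8.04
 brush 1271
both [ 0.56982572  0.08085669 -0.22554492] [ 8.07619633 29.92188163]
n0 -0.19620296470738363 green x [0.41370547 0.6223911 ] y [-0.41636894 -0.03658957]
x0 from z=85mm 0.5098335034688318 low end -> 0.40883350346883185
left [ 0.5478 -0.0197  0.085 ]
middle [ 0.5661 -0.1484  0.085 ]
right [ 0.5844 -0.2771  0.085 ]
brush 1196 x [-0.09   0.093] z [0.037 0.042 0.045]
   -0.09 [-0.0231  0.0218] -0.0006 73
   -0.07 [-0.0221  0.0231] 0.0005 124
   -0.05 [-0.0236  0.0236] -0.0 127
   -0.03 [-0.0223  0.0231] 0.0004 126
   -0.01 [-0.023   0.0234] 0.0002 136
   0.01 [-0.022   0.0239] 0.001 136
   0.03 [-0.0228  0.0231] 0.0002 141
   0.05 [-0.0218  0.0225] 0.0004 64
   0.07 [-0.0233  0.0235] 0.0001 143
   0.09 [-0.0221  0.0228] 0.0003 126
tree 1089 x [-0.098  0.092] z [0.02  0.034 0.043]
   -0.09 [-0.0488  0.0515] 0.0013 73
   -0.07 [-0.0308  0.0238] -0.0035 138
   -0.05 [-0.0322  0.0251] -0.0036 155
   -0.03 [-0.0322  0.0259] -0.0031 205
   -0.01 [-0.0173  0.008
[... 363 characters left out ...]
1 143
   -0.03 [-0.0272  0.0175] -0.0049 138
   -0.01 [-0.0275  0.0177] -0.0049 137
   0.01 [-0.0279  0.0173] -0.0053 140
   0.03 [-0.0275  0.0173] -0.0051 140
   0.05 [-0.0271  0.0161] -0.0055 133
   0.07 [-0.0274  0.0164] -0.0055 135
   0.09 [-0.0271  0.0162] -0.0055 62
tree 1138 x [-0.101  0.087] z [0.014 0.033 0.043]
   -0.09 [-0.0332  0.0187] -0.0072 114
   -0.07 [-0.036   0.0198] -0.0081 161
   -0.05 [-0.0367  0.0198] -0.0085 157
   -0.03 [-0.0359  0.0207] -0.0076 141
   -0.01 [-0.0192  0.0065] -0.0064 84
   0.01 [-0.0199  0.0076] -0.0062 80
   0.03 [-0.0196  0.0063] -0.0067 82
   0.05 [-0.0298  0.012 ] -0.0089 117
   0.07 [-0.0309  0.0148] -0.008 143
   0.09 [-0.0286  0.0086] -0.01 39
```

```bash
cat > go.py <<'E'
# go.py tray x y h [flip]  : tool move to have TCP at tray coords (m), tool square to tray; tray=mat -> vertical at world x y z, yaw deg
import sys
from h import *
def goal(a):
    z=np.load('stand.npz'); M=z['M']; t=a[0]; v=[float(k) for k in a[1:]]
    if t=='mat':
        yaw=np.radians(v[3]); L=R.from_euler('z',yaw).as_matrix(); p=np.array(v[:3])
    else:
        L=M; p=M@(np.array([z['x0'],z['y0']+dict(left=.13,middle=0,right=-.13)[t],z['n0']])+v[:3])
    c=[]
    for s in (1,-1):
        x=s*L[:,1]; zz=-L[:,2]; c.append(np.c_[x,np.cross(zz,x),zz])
    return p,c
if __name__=='__main__':
    p,c=goal(sys.argv[1:]); r,e=Rt(); 
    print('at',e.round(4),'goal',p.round(4),'tx,ty,tz cm',(r.inv().apply(p-e)*100).round(2))
    for m in c: print('rv deg',np.degrees((r.inv()*R.from_matrix(m)).as_rotvec()).round(2))
    s=read_state(); print(s['t'],s['qpos'].round(2),s['opening'].round(4),s['wrist_force'].round(1))
E
python3 go.py middle 0 -.002 .13; python3 go.py mat .455 .365 .2 0
```

```text
at [0.2448 0.5203 0.2313] goal [ 0.502  -0.1595  0.1976] tx,ty,tz cm [-50.56  52.22   3.37]
rv deg [-29.14   8.7  -32.5 ]
rv deg [ 11.4   38.16 142.42]
at [0.2448 0.5203 0.2313] goal [0.455 0.365 0.2  ] tx,ty,tz cm [-5.1  25.63  3.13]
rv deg [-0.00e+00 -1.00e-02 -2.52e+01]
rv deg [-1.000e-02  0.000e+00  1.548e+02]Traceback (most recent call last):
  File "go.py", line 18, in <module>
    s=read_state(); print(s['t'],s['qpos'].round(2),s['opening'].round(4),s['wrist_force'].round(1))
                                                    ^^^^^^^^^^^^^^^^^^
AttributeError: 'float' object has no attribute 'round'
Traceback (most recent call last):
  File "go.py", line 18, in <module>
    s=read_state(); print(s['t'],s['qpos'].round(2),s['opening'].round(4),s['wrist_force'].round(1))
                                                    ^^^^^^^^^^^^^^^^^^
AttributeError: 'float' object has no attribute 'round'
```

```bash
sed -i "s/s\['opening'\].round(4)/round(s['opening'],4)/" go.py; python3 -m handwheel '[{"tx":-17,"ty":18,"tz":0},{"tx":-17,"ty":18,"tz":0},{"tx":-17,"ty":18,"tz":0},{"tx":-17,"ty":18,"tz":0},{"tx":-17,"ty":18,"tz":0},{"tx":-50.56,"ty":52.22,"tz":3.37,"rx":-29.14,"ry":8.7,"rz":-32.5},{"tx":-50.56,"ty":52.22,"tz":3.37,"rx":-29.14,"ry":8.7,"rz":-32.5},{"tx":-50.56,"ty":52.22,"tz":3.37,"rx":-29.14,"ry":8.7,"rz":-32.5},{"tx":-50.56,"ty":52.22,"tz":3.37,"rx":-29.14,"ry":8.7,"rz":-32.5},{"tx":-50.56,"ty":52.22,"tz":3.37,"rx":-29.14,"ry":8.7,"rz":-32.5},{"tx":-50.56,"ty":52.22,"tz":3.37,"rx":-29.14,"ry":8.7,"rz":-32.5},{"tx":-50.56,"ty":52.22,"tz":3.37,"rx":-29.14,"ry":8.7,"rz":-32.5}]' 1 60; python3 go.py middle 0 -.002 .13
```

```text
at [0.2448 0.5203 0.2313] goal [ 0.502  -0.1595  0.1976] tx,ty,tz cm [-50.56  52.22   3.37]
rv deg [-29.14   8.7  -32.5 ]
rv deg [ 11.4   38.16 142.42]
1.0 [1.02 0.38 0.08 1.27 0.   1.46] 0.085 [-0.4 -0.5 -0.1]invalid input
```

```bash
python3 -m handwheel '[{"tx":-17,"ty":18,"tz":0},{"tx":-17,"ty":18,"tz":0},{"tx":-17,"ty":18,"tz":0}]' 1 60; python3 -m handwheel --help | head -30; python3 go.py middle 0 -.002 .13
```

```text
at [0.2448 0.5203 0.2313] goal [ 0.502  -0.1595  0.1976] tx,ty,tz cm [-50.56  52.22   3.37]
rv deg [-29.14   8.7  -32.5 ]
rv deg [ 11.4   38.16 142.42]
1.0 [1.02 0.38 0.08 1.27 0.   1.46] 0.085 [-0.4 -0.5 -0.1]invalid input
invalid input: not JSON, or not a number
```

```bash
python3 -m handwheel '[{"tx":-3,"ty":3,"tz":0,"rx":0,"ry":0,"rz":0}]' 1 60; echo; python3 -m handwheel '[{"tx":-17,"ty":18,"tz":0,"rx":0,"ry":0,"rz":0},{"tx":-17,"ty":18,"tz":0,"rx":0,"ry":0,"rz":0}]'
```

```text
t: 1.1
ee_pos: [0.2587, 0.4831, 0.2307]
tcp_rot: [-0.001, 0.843, 0.538, 0.001]
wrist_force: [1.4, -0.6, -0.0]
opening: 0.0856

t: 1.3
ee_pos: [0.2966, 0.3864, 0.2308]
tcp_rot: [-0.001, 0.843, 0.538, 0.001]
wrist_force: [0.4, 1.2, -0.4]
opening: 0.0853
```

```bash
python3 go.py middle 0 -.002 .13
```

```text
at [0.2966 0.3864 0.2308] goal [ 0.502  -0.1595  0.1976] tx,ty,tz cm [-40.92  41.58   3.2 ]
rv deg [-29.15   8.48 -32.19]
rv deg [ 11.12  38.23 142.75]
1.3 [ 0.78  0.2  -0.17  1.21  0.    1.22] 0.0853 [ 0.4  1.2 -0.4]
```

```bash
python3 -m handwheel '[{"tx":-40.9,"ty":41.6,"tz":3.2,"rx":-29.15,"ry":8.5,"rz":-32.2},{"tx":-40.9,"ty":41.6,"tz":3.2,"rx":-29.15,"ry":8.5,"rz":-32.2},{"tx":-40.9,"ty":41.6,"tz":3.2,"rx":-29.15,"ry":8.5,"rz":-32.2},{"tx":-40.9,"ty":41.6,"tz":3.2,"rx":-29.15,"ry":8.5,"rz":-32.2},{"tx":-40.9,"ty":41.6,"tz":3.2,"rx":-29.15,"ry":8.5,"rz":-32.2},{"tx":-40.9,"ty":41.6,"tz":3.2,"rx":-29.15,"ry":8.5,"rz":-32.2},{"tx":-40.9,"ty":41.6,"tz":3.2,"rx":-29.15,"ry":8.5,"rz":-32.2},{"tx":-40.9,"ty":41.6,"tz":3.2,"rx":-29.15,"ry":8.5,"rz":-32.2},{"tx":-40.9,"ty":41.6,"tz":3.2,"rx":-29.15,"ry":8.5,"rz":-32.2},{"tx":-40.9,"ty":41.6,"tz":3.2,"rx":-29.15,"ry":8.5,"rz":-32.2},{"tx":-40.9,"ty":41.6,"tz":3.2,"rx":-29.15,"ry":8.5,"rz":-32.2},{"tx":-40.9,"ty":41.6,"tz":3.2,"rx":-29.15,"ry":8.5,"rz":-32.2}]'; python3 go.py middle 0 -.002 .13;  python3 go.py middle 0 -.002 .011
python3 - <<'E'
from h import *
im,d=grab_frame('wrist'); save('w1.png',im)
E
```

```text
t: 2.5
ee_pos: [0.5005, -0.1567, 0.1981]
tcp_rot: [0.17, 0.634, 0.729, 0.196]
wrist_force: [0.5, 0.0, 0.5]
opening: 0.0854
at [ 0.5005 -0.1567  0.1981] goal [ 0.502  -0.1595  0.1976] tx,ty,tz cm [-0.3   0.07  0.1 ]
rv deg [ 0.06  0.04 -0.05]
rv deg [ 6.0000e-02 -9.0000e-02  1.7995e+02]
2.5 [-0.64 -0.05 -0.66  0.56  0.36 -0.71] 0.0854 [0.5 0.  0.5]
at [ 0.5005 -0.1567  0.1981] goal [ 0.5609 -0.1512  0.0945] tx,ty,tz cm [-0.29  0.06 12.  ]
rv deg [ 0.06  0.04 -0.05]
rv deg [ 6.0000e-02 -9.0000e-02  1.7995e+02]
2.5 [-0.64 -0.05 -0.66  0.56  0.36 -0.71] 0.0854 [0.5 0.  0.5]
```

View pics/w1.png

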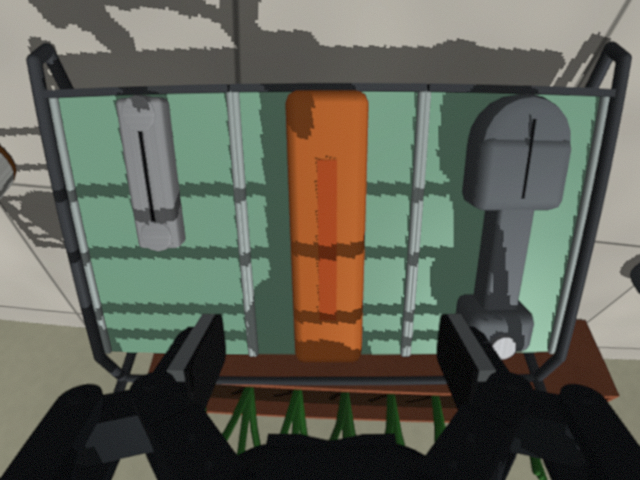

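The wrist view shows the brush (col ~327) centred between the fingers and square to them, with the tree at right (col ~515). Descending.

```bash
python3 -m handwheel '[{"tx":-0.3,"ty":0.1,"tz":4,"rx":0,"ry":0,"rz":0},{"tx":-0.3,"ty":0.1,"tz":7,"rx":0,"ry":0,"rz":0},{"tx":-0.3,"ty":0.1,"tz":10,"rx":0,"ry":0,"rz":0},{"tx":-0.3,"ty":0.1,"tz":11.5,"rx":0,"ry":0,"rz":0},{"tx":-0.3,"ty":0.1,"tz":12,"rx":0,"ry":0,"rz":0},{"tx":-0.3,"ty":0.1,"tz":12,"rx":0,"ry":0,"rz":0}]' 1 60 && python3 -m handwheel '[{"tx":0,"ty":0,"tz":0,"rx":0,"ry":0,"rz":0},{"tx":0,"ty":0,"tz":0,"rx":0,"ry":0,"rz":0},{"tx":0,"ty":0,"tz":0,"rx":0,"ry":0,"rz":0},{"tx":0,"ty":0,"tz":0,"rx":0,"ry":0,"rz":0},{"tx":0,"ty":0,"tz":0,"rx":0,"ry":0,"rz":0},{"tx":0,"ty":0,"tz":0,"rx":0,"ry":0,"rz":0},{"tx":0,"ty":0,"tz":0,"rx":0,"ry":0,"rz":0},{"tx":0,"ty":0,"tz":0,"rx":0,"ry":0,"rz":0}]' 0 60; python3 go.py middle 0 -.002 .011
```

```text
t: 3.15
ee_pos: [0.5645, -0.1595, 0.0947]
tcp_rot: [0.173, 0.635, 0.728, 0.193]
wrist_force: [-0.1, 1.0, 0.4]
opening: 0.0854
t: 3.95
ee_pos: [0.5647, -0.1593, 0.0963]
tcp_rot: [0.173, 0.635, 0.727, 0.194]
wrist_force: [-5.0, 1.9, 7.9]
opening: 0.0491
at [ 0.5647 -0.1593  0.0963] goal [ 0.5609 -0.1512  0.0945] tx,ty,tz cm [ 0.86 -0.32  0.01]
rv deg [ 0.14  0.46 -0.19]
rv deg [  0.72  -0.22 179.81]
3.95 [-0.55  0.19 -0.72  0.24  0.32 -0.62] 0.0491 [-5.   1.9  7.9]
```

```bash
python3 -m handwheel '[{"tx":0,"ty":0,"tz":-1,"rx":0,"ry":0,"rz":0},{"tx":0,"ty":0,"tz":-3,"rx":0,"ry":0,"rz":0},{"tx":0,"ty":0,"tz":-6,"rx":0,"ry":0,"rz":0},{"tx":0,"ty":0,"tz":-9,"rx":0,"ry":0,"rz":0},{"tx":0,"ty":0,"tz":-12,"rx":0,"ry":0,"rz":0},{"tx":0,"ty":0,"tz":-15,"rx":0,"ry":0,"rz":0},{"tx":0,"ty":0,"tz":-17,"rx":0,"ry":0,"rz":0},{"tx":0,"ty":0,"tz":-17,"rx":0,"ry":0,"rz":0},{"tx":0,"ty":0,"tz":-17,"rx":0,"ry":0,"rz":0}]';  python3 go.py mat .455 .365 .2 0
python3 - <<'E'
from h import *
im,d=grab_frame('wrist'); save('w2.png',im)
z=np.load('top0.npz');im=z['im'];hsv=cv2.cvtColor(im,cv2.COLOR_RGB2HSV)
m=(hsv[...,0]>98)&(hsv[...,0]<120)&(hsv[...,1]>100); m[:,:150]=0;m[:,220:]=0
w,_=world('top',z['d'],np.argwhere(m)[:,::-1]); w=w[w[:,2]<.02]; print(cv2.minAreaRect((w[:,:2]).astype(np.float32)),w[:,2].mean())
E
```

```text
t: 4.85
ee_pos: [0.4799, -0.1703, 0.2436]
tcp_rot: [0.174, 0.635, 0.727, 0.194]
wrist_force: [0.3, 0.4, -1.8]
opening: 0.0492
at [ 0.4799 -0.1703  0.2436] goal [0.455 0.365 0.2  ] tx,ty,tz cm [53.42  2.    5.79]
rv deg [30.15 -1.64  7.55]
rv deg [   2.44   44.93 -166.56]
4.85 [-0.7  -0.11 -0.59  0.71  0.38 -0.76] 0.0492 [ 0.3  0.4 -1.8]
((0.45551562309265137, 0.3655981719493866), (0.1328626126050949, 0.2279498279094696), 86.50657653808594) 0.0028473465594099925
```

View pics/w2.png

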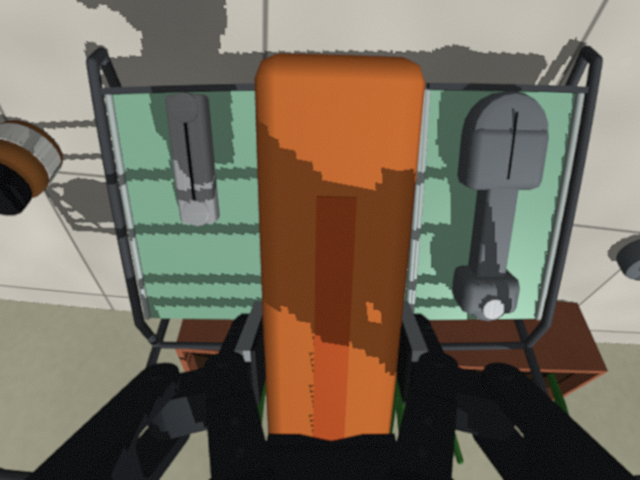

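Brush is held square in the jaws (cols 255–425, centred at 340), and the 1.8 N load fits its mass. On to the mat, centre (0.4555, 0.3656), yaw −3.5°.

```bash
python3 -m handwheel '[{"tx":4,"ty":0,"tz":0,"rx":4,"ry":0,"rz":1},{"tx":8,"ty":0.3,"tz":0.5,"rx":8,"ry":0,"rz":2},{"tx":13,"ty":0.6,"tz":1,"rx":12,"ry":-0.5,"rz":3},{"tx":18,"ty":0.8,"tz":1.5,"rx":16,"ry":-0.8,"rz":4},{"tx":23,"ty":1,"tz":2,"rx":20,"ry":-1,"rz":5},{"tx":28,"ty":1.2,"tz":3,"rx":24,"ry":-1.2,"rz":6},{"tx":33,"ty":1.4,"tz":4,"rx":28,"ry":-1.4,"rz":7},{"tx":38,"ty":1.6,"tz":5,"rx":30.2,"ry":-1.6,"rz":7.5},{"tx":43,"ty":1.8,"tz":5.8,"rx":30.2,"ry":-1.6,"rz":7.5},{"tx":48,"ty":2,"tz":5.8,"rx":30.2,"ry":-1.6,"rz":7.5},{"tx":52,"ty":2,"tz":5.8,"rx":30.2,"ry":-1.6,"rz":7.5},{"tx":53.4,"ty":2,"tz":5.8,"rx":30.2,"ry":-1.6,"rz":7.5}]' && python3 -m handwheel '[{"tx":0.2,"ty":0,"tz":0,"rx":0,"ry":0,"rz":0},{"tx":0.2,"ty":0,"tz":0,"rx":0,"ry":0,"rz":0},{"tx":0.2,"ty":0,"tz":0,"rx":0,"ry":0,"rz":0}]';  python3 go.py mat .455 .365 .016 -3.5
```

```text
t: 6.1
ee_pos: [0.4527, 0.3697, 0.1971]
tcp_rot: [-0.002, 0.705, 0.71, -0.001]
wrist_force: [0.5, -1.1, -1.2]
opening: 0.0493
t: 6.4
ee_pos: [0.4527, 0.3703, 0.1964]
tcp_rot: [-0.002, 0.705, 0.709, -0.002]
wrist_force: [0.2, 0.1, -1.4]
opening: 0.0494
at [0.4527 0.3703 0.1964] goal [0.455 0.365 0.016] tx,ty,tz cm [-0.54  0.34 18.03]
rv deg [-0.35 -0.01  3.82]
rv deg [ 1.0000e-02 -5.5000e-01 -1.7618e+02]
6.4 [0.58 0.41 0.04 1.21 0.   0.57] 0.0494 [ 0.2  0.1 -1.4]
```

```bash
python3 -m handwheel '[{"tx":-0.5,"ty":0.3,"tz":5,"rx":-0.3,"ry":0,"rz":3.8},{"tx":-0.5,"ty":0.3,"tz":9,"rx":-0.3,"ry":0,"rz":3.8},{"tx":-0.5,"ty":0.3,"tz":13,"rx":-0.3,"ry":0,"rz":3.8},{"tx":-0.5,"ty":0.3,"tz":16,"rx":-0.3,"ry":0,"rz":3.8},{"tx":-0.5,"ty":0.3,"tz":17.2,"rx":-0.3,"ry":0,"rz":3.8},{"tx":-0.5,"ty":0.3,"tz":17.6,"rx":-0.3,"ry":0,"rz":3.8},{"tx":-0.5,"ty":0.3,"tz":17.8,"rx":-0.3,"ry":0,"rz":3.8},{"tx":-0.5,"ty":0.3,"tz":17.9,"rx":-0.3,"ry":0,"rz":3.8},{"tx":-0.5,"ty":0.3,"tz":18,"rx":-0.3,"ry":0,"rz":3.8},{"tx":-0.5,"ty":0.3,"tz":18,"rx":-0.3,"ry":0,"rz":3.8}]' && python3 -m handwheel '[{"tx":0,"ty":0,"tz":0.1,"rx":0,"ry":0,"rz":0},{"tx":0,"ty":0,"tz":0.1,"rx":0,"ry":0,"rz":0}]' ;  python3 go.py mat .455 .365 .014 -3.5
```

```text
t: 7.4
ee_pos: [0.4553, 0.3659, 0.0174]
tcp_rot: [-0.0, 0.728, 0.685, 0.001]
wrist_force: [-0.2, -0.8, -0.7]
opening: 0.0493
t: 7.6
ee_pos: [0.4556, 0.3662, 0.0168]
tcp_rot: [-0.0, 0.728, 0.685, 0.001]
wrist_force: [0.2, 0.2, -1.0]
opening: 0.0495
at [0.4556 0.3662 0.0168] goal [0.455 0.365 0.014] tx,ty,tz cm [-0.12 -0.06  0.28]
rv deg [ 0.08 -0.1   0.03]
rv deg [ 1.6000e-01  1.2000e-01 -1.7997e+02]
7.6 [ 0.57  0.54 -0.24  0.78  0.    0.63] 0.0495 [ 0.2  0.2 -1. ]
```

```bash
python3 -m handwheel '[{"tx":0,"ty":0,"tz":0.1,"rx":0,"ry":0,"rz":0},{"tx":0,"ty":0,"tz":0.2,"rx":0,"ry":0,"rz":0},{"tx":0,"ty":0,"tz":0.3,"rx":0,"ry":0,"rz":0},{"tx":0,"ty":0,"tz":0.3,"rx":0,"ry":0,"rz":0}]';python3 -m handwheel '[{"tx":0,"ty":0,"tz":0.1,"rx":0,"ry":0,"rz":0},{"tx":0,"ty":0,"tz":0.1,"rx":0,"ry":0,"rz":0}]'
```

```text
t: 8.0
ee_pos: [0.4556, 0.3662, 0.0137]
tcp_rot: [-0.0, 0.728, 0.685, 0.001]
wrist_force: [0.3, -0.4, -1.2]
opening: 0.0489
t: 8.2
ee_pos: [0.4557, 0.3662, 0.0135]
tcp_rot: [0.0, 0.728, 0.685, 0.001]
wrist_force: [-1.8, -0.2, 4.8]
opening: 0.0495
```

Contact at the expected height; release and retreat.

```bash
python3 -m handwheel '[{"tx":0,"ty":0,"tz":0,"rx":0,"ry":0,"rz":0},{"tx":0,"ty":0,"tz":0,"rx":0,"ry":0,"rz":0},{"tx":0,"ty":0,"tz":0,"rx":0,"ry":0,"rz":0},{"tx":0,"ty":0,"tz":0,"rx":0,"ry":0,"rz":0},{"tx":0,"ty":0,"tz":0,"rx":0,"ry":0,"rz":0},{"tx":0,"ty":0,"tz":-2,"rx":0,"ry":0,"rz":0},{"tx":0,"ty":0,"tz":-6,"rx":0,"ry":0,"rz":0},{"tx":0,"ty":0,"tz":-11,"rx":0,"ry":0,"rz":0},{"tx":0,"ty":0,"tz":-16,"rx":0,"ry":0,"rz":0},{"tx":0,"ty":0,"tz":-20,"rx":0,"ry":0,"rz":0},{"tx":0,"ty":0,"tz":-20,"rx":0,"ry":0,"rz":0},{"tx":0,"ty":0,"tz":-20,"rx":0,"ry":0,"rz":0}]' 1;  python3 go.py left .013 -.005 .14
python3 - <<'E'
from h import *
im,d=grab_frame('top'); P=camera_params('top')
hsv=cv2.cvtColor(im,cv2.COLOR_RGB2HSV); m=(hsv[...,0]>3)&(hsv[...,0]<20)&(hsv[...,1]>150); m[:,:130]=0;m[:,260:]=0;m[:200]=0;m[320:]=0
w,_=world('top',d,np.argwhere(m)[:,::-1]); w=w[(w[:,2]>.02)&(w[:,2]<.06)];print(len(w),cv2.minAreaRect(w[:,:2].astype(np.float32)),np.median(w[:,2]))
E
```

```text
t: 9.4
ee_pos: [0.4561, 0.3664, 0.2147]
tcp_rot: [0.0, 0.728, 0.685, 0.003]
wrist_force: [-0.3, 0.3, -0.7]
opening: 0.0855
at [0.4561 0.3664 0.2147] goal [ 0.4904 -0.0329  0.2127] tx,ty,tz cm [-39.65   5.83   0.08]
rv deg [-29.64   2.85 -11.32]
rv deg [  4.16  43.31 163.11]
9.4 [0.57 0.4  0.07 1.24 0.   0.63] 0.0855 [-0.3  0.3 -0.7]
1133 ((0.45107847452163696, 0.3665764331817627), (0.049755923449993134, 0.18595489859580994), 84.95265197753906) 0.0443597548578456
```

```bash
python3 -m handwheel '[{"tx":-39.6,"ty":5.8,"tz":0,"rx":-29.6,"ry":2.8,"rz":-11.3},{"tx":-39.6,"ty":5.8,"tz":0,"rx":-29.6,"ry":2.8,"rz":-11.3},{"tx":-39.6,"ty":5.8,"tz":0,"rx":-29.6,"ry":2.8,"rz":-11.3},{"tx":-39.6,"ty":5.8,"tz":0,"rx":-29.6,"ry":2.8,"rz":-11.3},{"tx":-39.6,"ty":5.8,"tz":0,"rx":-29.6,"ry":2.8,"rz":-11.3},{"tx":-39.6,"ty":5.8,"tz":0,"rx":-29.6,"ry":2.8,"rz":-11.3},{"tx":-39.6,"ty":5.8,"tz":0,"rx":-29.6,"ry":2.8,"rz":-11.3},{"tx":-39.6,"ty":5.8,"tz":0,"rx":-29.6,"ry":2.8,"rz":-11.3},{"tx":-39.6,"ty":5.8,"tz":0,"rx":-29.6,"ry":2.8,"rz":-11.3},{"tx":-39.6,"ty":5.8,"tz":0,"rx":-29.6,"ry":2.8,"rz":-11.3},{"tx":-39.6,"ty":5.8,"tz":0,"rx":-29.6,"ry":2.8,"rz":-11.3},{"tx":-39.6,"ty":5.8,"tz":0,"rx":-29.6,"ry":2.8,"rz":-11.3}]' >/dev/null; python3 -m handwheel '[{"tx":0,"ty":0,"tz":0,"rx":0,"ry":0,"rz":0},{"tx":0,"ty":0,"tz":0,"rx":0,"ry":0,"rz":0}]'; python3 go.py left .013 -.005 .008
python3 - <<'E'
from h import *
im,d=grab_frame('wrist'); save('w3.png',im)
E
```

```text
t: 10.85
ee_pos: [0.488, -0.0291, 0.211]
tcp_rot: [0.167, 0.632, 0.732, 0.194]
wrist_force: [0.4, 0.3, 0.3]
opening: 0.0854
at [ 0.488  -0.0291  0.211 ] goal [ 0.5557 -0.0236  0.0984] tx,ty,tz cm [-0.45  0.33 13.14]
rv deg [-0.36 -0.15  0.31]
rv deg [   0.23   -0.56 -179.69]
10.85 [-0.34 -0.18 -0.75  0.54  0.23 -0.43] 0.0854 [0.4 0.3 0.3]
```

View pics/w3.png

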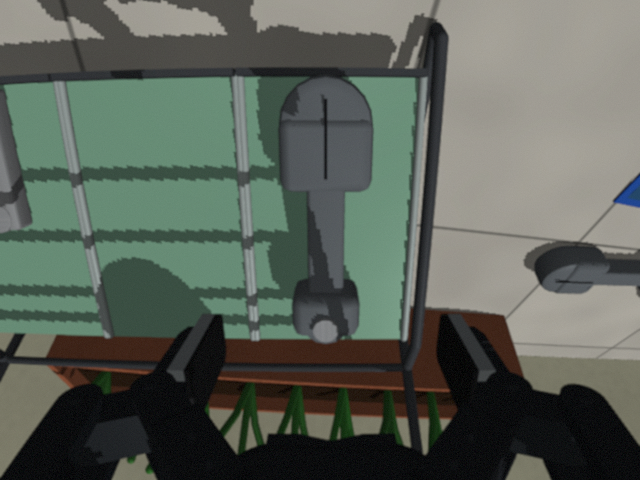

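```bash
python3 -m handwheel '[{"tx":-0.2,"ty":0.3,"tz":4,"rx":-0.3,"ry":0,"rz":0.3},{"tx":-0.3,"ty":0.3,"tz":7,"rx":-0.3,"ry":0,"rz":0.3},{"tx":-0.3,"ty":0.3,"tz":8,"rx":-0.3,"ry":0,"rz":0.3},{"tx":-0.3,"ty":0.3,"tz":8,"rx":-0.3,"ry":0,"rz":0.3},{"tx":-0.3,"ty":0.3,"tz":8,"rx":-0.3,"ry":0,"rz":0.3}]';python3 go.py left .013 -.005 .008
```

```text
t: 11.4
ee_pos: [0.5303, -0.0261, 0.1438]
tcp_rot: [0.169, 0.633, 0.73, 0.196]
wrist_force: [0.4, -0.0, 0.1]
opening: 0.0852
at [ 0.5303 -0.0261  0.1438] goal [ 0.5557 -0.0236  0.0984] tx,ty,tz cm [-0.12 -0.05  5.2 ]
rv deg [-0.03 -0.13  0.01]
rv deg [ 2.0000e-01 -5.0000e-02 -1.7999e+02]
11.4 [-0.3  -0.02 -0.81  0.3   0.21 -0.38] 0.0852 [ 0.4 -0.   0.1]
```

```bash
python3 -m handwheel '[{"tx":-0.1,"ty":0,"tz":2,"rx":0,"ry":0,"rz":0},{"tx":-0.1,"ty":0,"tz":4,"rx":0,"ry":0,"rz":0},{"tx":-0.1,"ty":0,"tz":5,"rx":0,"ry":0,"rz":0},{"tx":-0.1,"ty":0,"tz":5.2,"rx":0,"ry":0,"rz":0},{"tx":-0.1,"ty":0,"tz":5.2,"rx":0,"ry":0,"rz":0}]'; python3 go.py left .013 -.005 .008; python3 -m handwheel '[{"tx":0,"ty":0,"tz":0,"rx":0,"ry":0,"rz":0},{"tx":0,"ty":0,"tz":0,"rx":0,"ry":0,"rz":0},{"tx":0,"ty":0,"tz":0,"rx":0,"ry":0,"rz":0},{"tx":0,"ty":0,"tz":0,"rx":0,"ry":0,"rz":0},{"tx":0,"ty":0,"tz":0,"rx":0,"ry":0,"rz":0},{"tx":0,"ty":0,"tz":0,"rx":0,"ry":0,"rz":0},{"tx":0,"ty":0,"tz":0,"rx":0,"ry":0,"rz":0},{"tx":0,"ty":0,"tz":0,"rx":0,"ry":0,"rz":0},{"tx":0,"ty":0,"tz":0,"rx":0,"ry":0,"rz":0},{"tx":0,"ty":0,"tz":0,"rx":0,"ry":0,"rz":0}]' 0 80;python3 go.py left .013 -.005 .008
```

```text
t: 11.9
ee_pos: [0.5562, -0.0234, 0.0993]
tcp_rot: [0.169, 0.633, 0.73, 0.196]
wrist_force: [-0.5, 0.2, -1.0]
opening: 0.0853
at [ 0.5562 -0.0234  0.0993] goal [ 0.5557 -0.0236  0.0984] tx,ty,tz cm [-0.02 -0.08  0.05]
rv deg [-0.02 -0.12  0.01]
rv deg [ 1.9000e-01 -3.0000e-02 -1.7999e+02]
11.9 [-0.27  0.1  -0.83  0.15  0.2  -0.36] 0.0853 [-0.5  0.2 -1. ]
t: 12.9
ee_pos: [0.5562, -0.0235, 0.0999]
tcp_rot: [0.169, 0.633, 0.73, 0.196]
wrist_force: [-5.8, 0.3, 7.3]
opening: 0.0248
at [ 0.5562 -0.0235  0.0999] goal [ 0.5557 -0.0236  0.0984] tx,ty,tz cm [-0.01 -0.12  0.11]
rv deg [ 0.02 -0.11  0.01]
rv deg [ 1.8000e-01  3.0000e-02 -1.7999e+02]
12.9 [-0.27  0.1  -0.83  0.15  0.2  -0.36] 0.0248 [-5.8  0.3  7.3]
```

```bash
python3 -m handwheel '[{"tx":0,"ty":0,"tz":-1,"rx":0,"ry":0,"rz":0},{"tx":0,"ty":0,"tz":-3,"rx":0,"ry":0,"rz":0},{"tx":0,"ty":0,"tz":-6,"rx":0,"ry":0,"rz":0},{"tx":0,"ty":0,"tz":-9,"rx":0,"ry":0,"rz":0},{"tx":0,"ty":0,"tz":-11,"rx":0,"ry":0,"rz":0},{"tx":0,"ty":0,"tz":-12,"rx":0,"ry":0,"rz":0},{"tx":0,"ty":0,"tz":-12,"rx":0,"ry":0,"rz":0},{"tx":0,"ty":0,"tz":-12,"rx":0,"ry":0,"rz":0}]';  python3 go.py middle .017 0 .12
python3 - <<'E'
from h import *
im,d=grab_frame('wrist'); save('w4.png',im)
E
```

```text
t: 13.7
ee_pos: [0.4965, -0.0321, 0.2031]
tcp_rot: [0.169, 0.633, 0.73, 0.196]
wrist_force: [0.8, -0.1, -2.3]
opening: 0.0245
at [ 0.4965 -0.0321  0.2031] goal [ 0.5213 -0.1548  0.1974] tx,ty,tz cm [-12.5    0.35   0.83]
rv deg [-0.02 -0.12 -0.  ]
rv deg [-2.0e-01  4.0e-02  1.8e+02]
13.7 [-0.34 -0.16 -0.76  0.5   0.24 -0.43] 0.0245 [ 0.8 -0.1 -2.3]
```

View pics/w4.png

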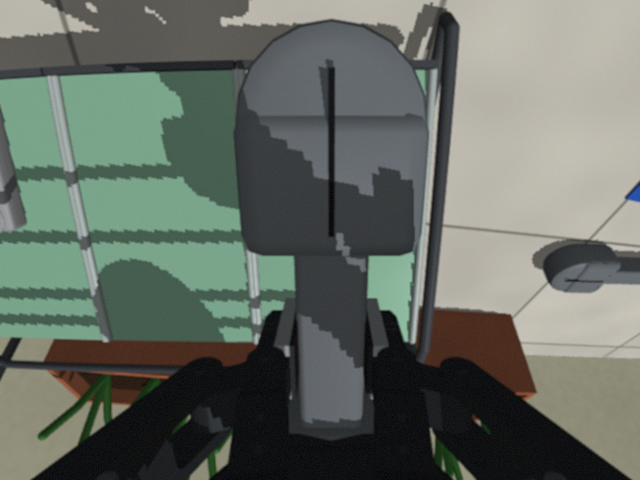

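Tree is firmly gripped (load 2.3 N, square, centred at col ~331). Shifting it to the middle tray.

```bash
python3 -m handwheel '[{"tx":-2,"ty":0.3,"tz":0,"rx":0,"ry":0,"rz":0},{"tx":-5,"ty":0.3,"tz":0,"rx":0,"ry":0,"rz":0},{"tx":-8,"ty":0.3,"tz":0,"rx":0,"ry":0,"rz":0},{"tx":-11,"ty":0.3,"tz":0,"rx":0,"ry":0,"rz":0},{"tx":-12.3,"ty":0.3,"tz":0.8,"rx":0,"ry":0,"rz":0},{"tx":-12.5,"ty":0.3,"tz":4,"rx":0,"ry":0,"rz":0},{"tx":-12.5,"ty":0.3,"tz":7,"rx":0,"ry":0,"rz":0},{"tx":-12.5,"ty":0.3,"tz":9.5,"rx":0,"ry":0,"rz":0},{"tx":-12.5,"ty":0.3,"tz":10,"rx":0,"ry":0,"rz":0},{"tx":-12.5,"ty":0.3,"tz":10,"rx":0,"ry":0,"rz":0},{"tx":-12.5,"ty":0.3,"tz":10,"rx":0,"ry":0,"rz":0}]';  python3 go.py middle .017 0 .009
```

```text
t: 14.85
ee_pos: [0.5659, -0.1478, 0.1175]
tcp_rot: [0.168, 0.633, 0.73, 0.196]
wrist_force: [-0.2, -0.5, -1.3]
opening: 0.0245
at [ 0.5659 -0.1478  0.1175] goal [ 0.5762 -0.147   0.1013] tx,ty,tz cm [-0.07  0.09  1.92]
rv deg [-0.07 -0.17  0.01]
rv deg [ 2.7000e-01 -1.1000e-01 -1.7999e+02]
14.85 [-0.53  0.15 -0.69  0.3   0.32 -0.61] 0.0245 [-0.2 -0.5 -1.3]
```

```bash
python3 -m handwheel '[{"tx":-0.1,"ty":0.1,"tz":0.8,"rx":0,"ry":0,"rz":0},{"tx":-0.1,"ty":0.1,"tz":1.3,"rx":0,"ry":0,"rz":0},{"tx":-0.1,"ty":0.1,"tz":1.5,"rx":0,"ry":0,"rz":0},{"tx":-0.1,"ty":0.1,"tz":1.7,"rx":0,"ry":0,"rz":0},{"tx":-0.1,"ty":0.1,"tz":1.8,"rx":0,"ry":0,"rz":0},{"tx":-0.1,"ty":0.1,"tz":1.8,"rx":0,"ry":0,"rz":0},{"tx":-0.1,"ty":0.1,"tz":1.9,"rx":0,"ry":0,"rz":0},{"tx":-0.1,"ty":0.1,"tz":1.9,"rx":0,"ry":0,"rz":0}]';  python3 go.py middle .017 0 .009
```

```text
t: 15.65
ee_pos: [0.5763, -0.1473, 0.1015]
tcp_rot: [0.168, 0.633, 0.73, 0.196]
wrist_force: [-0.6, 0.6, -1.2]
opening: 0.0245
at [ 0.5763 -0.1473  0.1015] goal [ 0.5762 -0.147   0.1013] tx,ty,tz cm [ 0.03 -0.01  0.02]
rv deg [-0.07 -0.17  0.01]
rv deg [ 2.6000e-01 -1.1000e-01 -1.7999e+02]
15.65 [-0.52  0.19 -0.69  0.26  0.31 -0.6 ] 0.0245 [-0.6  0.6 -1.2]
```

```bash
python3 -m handwheel '[{"tx":0,"ty":0,"tz":0.1,"rx":0,"ry":0,"rz":0},{"tx":0,"ty":0,"tz":0.1,"rx":0,"ry":0,"rz":0},{"tx":0,"ty":0,"tz":0.2,"rx":0,"ry":0,"rz":0},{"tx":0,"ty":0,"tz":0.2,"rx":0,"ry":0,"rz":0}]'; python3 go.py middle .017 0 .009
```

```text
t: 16.05
ee_pos: [0.5764, -0.1473, 0.1013]
tcp_rot: [0.169, 0.633, 0.73, 0.196]
wrist_force: [-18.6, 0.4, 19.3]
opening: 0.0244
at [ 0.5764 -0.1473  0.1013] goal [ 0.5762 -0.147   0.1013] tx,ty,tz cm [ 0.03 -0.02 -0.01]
rv deg [-0.06 -0.13 -0.02]
rv deg [-2.0000e-01  9.0000e-02  1.7998e+02]
16.05 [-0.52  0.19 -0.69  0.26  0.31 -0.59] 0.0244 [-18.6   0.4  19.3]
```

```bash
python3 -m handwheel '[{"tx":0,"ty":0,"tz":-0.1,"rx":0,"ry":0,"rz":0},{"tx":0,"ty":0,"tz":-0.1,"rx":0,"ry":0,"rz":0}]'; python3 -m handwheel '[{"tx":0,"ty":0,"tz":0,"rx":0,"ry":0,"rz":0},{"tx":0,"ty":0,"tz":0,"rx":0,"ry":0,"rz":0},{"tx":0,"ty":0,"tz":0,"rx":0,"ry":0,"rz":0},{"tx":0,"ty":0,"tz":0,"rx":0,"ry":0,"rz":0},{"tx":0,"ty":0,"tz":0,"rx":0,"ry":0,"rz":0},{"tx":0,"ty":0,"tz":0,"rx":0,"ry":0,"rz":0},{"tx":0,"ty":0,"tz":-3,"rx":0,"ry":0,"rz":0},{"tx":0,"ty":0,"tz":-8,"rx":0,"ry":0,"rz":0},{"tx":0,"ty":0,"tz":-13,"rx":0,"ry":0,"rz":0},{"tx":0,"ty":0,"tz":-13,"rx":0,"ry":0,"rz":0},{"tx":0,"ty":0,"tz":-13,"rx":0,"ry":0,"rz":0}]' 1
python3 - <<'E'
from h import *
im,d=grab_frame('wrist'); save('w5.png',im)
E
python3 go.py mat .454 .3666 .2 -5
```

```text
t: 16.25
ee_pos: [0.5762, -0.1476, 0.1028]
tcp_rot: [0.169, 0.633, 0.729, 0.196]
wrist_force: [0.8, -1.5, -1.3]
opening: 0.0245
t: 17.35
ee_pos: [0.5125, -0.1579, 0.2173]
tcp_rot: [0.171, 0.633, 0.729, 0.196]
wrist_force: [0.9, 0.5, -0.0]
opening: 0.0852
at [ 0.5119 -0.1571  0.2155] goal [0.454  0.3666 0.2   ] tx,ty,tz cm [52.66  0.62  2.2 ]
rv deg [29.89 -3.47 12.78]
rv deg [   5.04   43.33 -161.59]
17.4 [-0.62 -0.04 -0.61  0.61  0.35 -0.69] 0.0855 [ 0.5  0.6 -0.2]
```

View pics/w5.png

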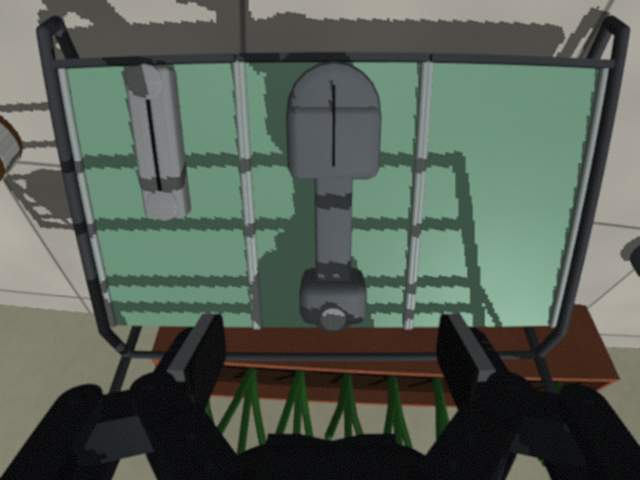

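Tree lies at the lip, centred in the middle tray (col ~333 between wires at ~245 and ~420). Back to the mat for the brush.

```bash
python3 -m handwheel '[{"tx":52.6,"ty":0.6,"tz":2.2,"rx":29.9,"ry":-3.3,"rz":11.8},{"tx":52.6,"ty":0.6,"tz":2.2,"rx":29.9,"ry":-3.3,"rz":11.8},{"tx":52.6,"ty":0.6,"tz":2.2,"rx":29.9,"ry":-3.3,"rz":11.8},{"tx":52.6,"ty":0.6,"tz":2.2,"rx":29.9,"ry":-3.3,"rz":11.8},{"tx":52.6,"ty":0.6,"tz":2.2,"rx":29.9,"ry":-3.3,"rz":11.8},{"tx":52.6,"ty":0.6,"tz":2.2,"rx":29.9,"ry":-3.3,"rz":11.8},{"tx":52.6,"ty":0.6,"tz":2.2,"rx":29.9,"ry":-3.3,"rz":11.8},{"tx":52.6,"ty":0.6,"tz":2.2,"rx":29.9,"ry":-3.3,"rz":11.8},{"tx":52.6,"ty":0.6,"tz":2.2,"rx":29.9,"ry":-3.3,"rz":11.8},{"tx":52.6,"ty":0.6,"tz":2.2,"rx":29.9,"ry":-3.3,"rz":11.8},{"tx":52.6,"ty":0.6,"tz":2.2,"rx":29.9,"ry":-3.3,"rz":11.8},{"tx":52.6,"ty":0.6,"tz":2.2,"rx":29.9,"ry":-3.3,"rz":11.8}]' >/dev/null; python3 -m handwheel '[{"tx":0,"ty":0,"tz":0,"rx":0,"ry":0,"rz":0},{"tx":0,"ty":0,"tz":0,"rx":0,"ry":0,"rz":0},{"tx":0,"ty":0,"tz":0,"rx":0,"ry":0,"rz":0}]'; python3 go.py mat .453 .3666 .014 -4
```

```text
t: 18.9
ee_pos: [0.4519, 0.3683, 0.196]
tcp_rot: [-0.0, 0.73, 0.683, -0.003]
wrist_force: [-0.8, -0.4, -0.1]
opening: 0.0855
at [0.4519 0.3683 0.196 ] goal [0.453  0.3666 0.014 ] tx,ty,tz cm [-0.09  0.19 18.2 ]
rv deg [-0.25  0.22  0.23]
rv deg [  -0.35   -0.38 -179.77]
18.9 [ 0.58  0.41  0.04  1.2  -0.    0.64] 0.0855 [-0.8 -0.4 -0.1]
```

```bash
python3 -m handwheel '[{"tx":-0.1,"ty":0.2,"tz":5,"rx":-0.2,"ry":0.2,"rz":0.2},{"tx":-0.1,"ty":0.2,"tz":9,"rx":-0.2,"ry":0.2,"rz":0.2},{"tx":-0.1,"ty":0.2,"tz":13,"rx":-0.2,"ry":0.2,"rz":0.2},{"tx":-0.1,"ty":0.2,"tz":16,"rx":-0.2,"ry":0.2,"rz":0.2},{"tx":-0.1,"ty":0.2,"tz":17.5,"rx":-0.2,"ry":0.2,"rz":0.2},{"tx":-0.1,"ty":0.2,"tz":18,"rx":-0.2,"ry":0.2,"rz":0.2},{"tx":-0.1,"ty":0.2,"tz":18.2,"rx":-0.2,"ry":0.2,"rz":0.2},{"tx":-0.1,"ty":0.2,"tz":18.2,"rx":-0.2,"ry":0.2,"rz":0.2}]';python3 -m handwheel '[{"tx":0,"ty":0,"tz":0.1,"rx":0,"ry":0,"rz":0},{"tx":0,"ty":0,"tz":0,"rx":0,"ry":0,"rz":0},{"tx":0,"ty":0,"tz":0,"rx":0,"ry":0,"rz":0},{"tx":0,"ty":0,"tz":0,"rx":0,"ry":0,"rz":0},{"tx":0,"ty":0,"tz":0,"rx":0,"ry":0,"rz":0},{"tx":0,"ty":0,"tz":0,"rx":0,"ry":0,"rz":0},{"tx":0,"ty":0,"tz":0,"rx":0,"ry":0,"rz":0},{"tx":0,"ty":0,"tz":0,"rx":0,"ry":0,"rz":0}]' 0 60; python3 -m handwheel '[{"tx":0,"ty":0,"tz":-1,"rx":0,"ry":0,"rz":0},{"tx":0,"ty":0,"tz":-4,"rx":0,"ry":0,"rz":0},{"tx":0,"ty":0,"tz":-8,"rx":0,"ry":0,"rz":0},{"tx":0,"ty":0,"tz":-12,"rx":0,"ry":0,"rz":0},{"tx":0,"ty":0,"tz":-16,"rx":0,"ry":0,"rz":0},{"tx":0,"ty":0,"tz":-20,"rx":0,"ry":0,"rz":0},{"tx":0,"ty":0,"tz":-20,"rx":0,"ry":0,"rz":0},{"tx":0,"ty":0,"tz":-20,"rx":0,"ry":0,"rz":0},{"tx":0,"ty":0,"tz":-20,"rx":0,"ry":0,"rz":0}]'; python3 go.py left .004 0 .15
```

```text
t: 19.7
ee_pos: [0.454, 0.3666, 0.015]
tcp_rot: [0.0, 0.731, 0.682, 0.0]
wrist_force: [0.6, -0.1, 0.6]
opening: 0.0854
t: 20.5
ee_pos: [0.4552, 0.3673, 0.0165]
tcp_rot: [0.0, 0.731, 0.682, 0.002]
wrist_force: [0.4, -1.0, 6.3]
opening: 0.0493
t: 21.4
ee_pos: [0.4536, 0.3664, 0.2152]
tcp_rot: [0.0, 0.731, 0.682, 0.001]
wrist_force: [0.6, -0.7, -1.4]
opening: 0.0491
at [0.4536 0.3664 0.2152] goal [ 0.477  -0.0298  0.2169] tx,ty,tz cm [-39.36   5.1   -0.19]
rv deg [-29.83   3.13 -11.81]
rv deg [  4.57  43.46 162.56]
21.4 [ 0.57  0.4   0.07  1.24 -0.    0.64] 0.0491 [ 0.6 -0.7 -1.4]
```

```bash
python3 -m handwheel '[{"tx":-4,"ty":0.5,"tz":-1,"rx":-4,"ry":0.4,"rz":-1.6},{"tx":-8,"ty":1,"tz":-1.5,"rx":-8,"ry":0.8,"rz":-3.2},{"tx":-12,"ty":1.5,"tz":-2,"rx":-12,"ry":1.2,"rz":-4.8},{"tx":-16,"ty":2,"tz":-2,"rx":-16,"ry":1.6,"rz":-6.4},{"tx":-20,"ty":2.5,"tz":-2,"rx":-20,"ry":2,"rz":-8},{"tx":-24,"ty":3,"tz":-2,"rx":-24,"ry":2.4,"rz":-9.6},{"tx":-28,"ty":3.5,"tz":-1.5,"rx":-28,"ry":2.8,"rz":-11},{"tx":-32,"ty":4,"tz":-1,"rx":-29.8,"ry":3.1,"rz":-11.8},{"tx":-36,"ty":4.6,"tz":-0.5,"rx":-29.8,"ry":3.1,"rz":-11.8},{"tx":-38.5,"ty":5,"tz":-0.2,"rx":-29.8,"ry":3.1,"rz":-11.8},{"tx":-39.4,"ty":5.1,"tz":-0.2,"rx":-29.8,"ry":3.1,"rz":-11.8},{"tx":-39.4,"ty":5.1,"tz":-0.2,"rx":-29.8,"ry":3.1,"rz":-11.8}]'; python3 -m handwheel '[{"tx":0,"ty":0,"tz":0,"rx":0,"ry":0,"rz":0},{"tx":0,"ty":0,"tz":0,"rx":0,"ry":0,"rz":0}]'; python3 go.py left .006 0 .025;python3 - <<'E'
from h import *
im,d=grab_frame('wrist'); save('w6.png',im)
E
```

```text
t: 22.6
ee_pos: [0.4759, -0.0308, 0.2153]
tcp_rot: [0.168, 0.635, 0.729, 0.194]
wrist_force: [-0.4, 0.6, -1.0]
opening: 0.0486
t: 22.8
ee_pos: [0.4752, -0.0294, 0.2145]
tcp_rot: [0.167, 0.634, 0.729, 0.194]
wrist_force: [-0.3, 0.7, -1.6]
opening: 0.0488
at [ 0.4752 -0.0294  0.2145] goal [ 0.5406 -0.0207  0.1097] tx,ty,tz cm [-0.08  0.53 12.37]
rv deg [-0.29 -0.1  -0.11]
rv deg [-1.5000e-01  4.6000e-01  1.7989e+02]
22.8 [-0.35 -0.22 -0.76  0.56  0.24 -0.44] 0.0488 [-0.3  0.7 -1.6]
```

View pics/w6.png

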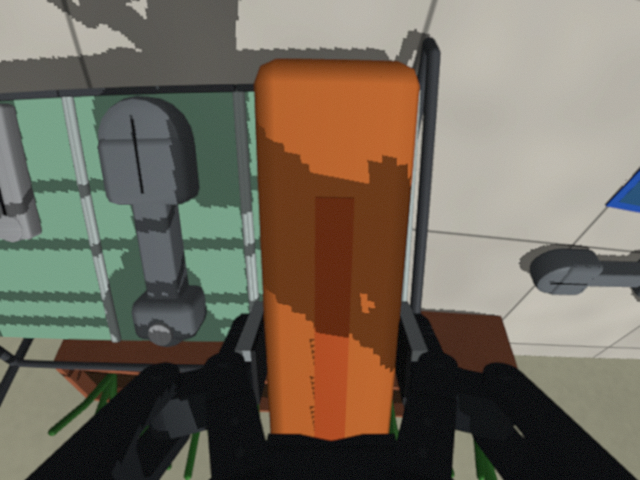

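Brush is centred over the left tray (cols 258–415 against the wires at ~245 and ~420). Lowering it.

```bash
python3 -m handwheel '[{"tx":-0.1,"ty":0.5,"tz":3,"rx":-0.2,"ry":0,"rz":0},{"tx":-0.1,"ty":0.5,"tz":6,"rx":-0.2,"ry":0,"rz":0},{"tx":-0.1,"ty":0.5,"tz":9,"rx":-0.2,"ry":0,"rz":0},{"tx":-0.1,"ty":0.5,"tz":11.5,"rx":-0.2,"ry":0,"rz":0},{"tx":-0.1,"ty":0.5,"tz":12.3,"rx":-0.2,"ry":0,"rz":0},{"tx":-0.1,"ty":0.5,"tz":12.3,"rx":-0.2,"ry":0,"rz":0},{"tx":-0.1,"ty":0.5,"tz":12.3,"rx":-0.2,"ry":0,"rz":0}]'; python3 go.py left .006 0 .014
```

```text
t: 23.55
ee_pos: [0.5404, -0.0206, 0.1113]
tcp_rot: [0.169, 0.633, 0.729, 0.196]
wrist_force: [0.6, 0.3, -0.7]
opening: 0.0489
at [ 0.5404 -0.0206  0.1113] goal [ 0.546  -0.02    0.1001] tx,ty,tz cm [-0.01 -0.07  1.25]
rv deg [-0.03 -0.1  -0.04]
rv deg [-1.6000e-01  4.0000e-02  1.7996e+02]
23.55 [-0.27  0.05 -0.85  0.19  0.2  -0.36] 0.0489 [ 0.6  0.3 -0.7]
```

```bash
python3 -m handwheel '[{"tx":0,"ty":-0.1,"tz":0.6,"rx":0,"ry":0,"rz":0},{"tx":0,"ty":-0.1,"tz":0.9,"rx":0,"ry":0,"rz":0},{"tx":0,"ty":-0.1,"tz":1,"rx":0,"ry":0,"rz":0},{"tx":0,"ty":-0.1,"tz":1.1,"rx":0,"ry":0,"rz":0},{"tx":0,"ty":-0.1,"tz":1.2,"rx":0,"ry":0,"rz":0},{"tx":0,"ty":-0.1,"tz":1.2,"rx":0,"ry":0,"rz":0}]'; python3 -m handwheel '[{"tx":0,"ty":0,"tz":0.1,"rx":0,"ry":0,"rz":0},{"tx":0,"ty":0,"tz":0.1,"rx":0,"ry":0,"rz":0}]'; python3 go.py left .006 0 .012
```

```text
t: 24.15
ee_pos: [0.5456, -0.02, 0.1004]
tcp_rot: [0.169, 0.633, 0.729, 0.196]
wrist_force: [-1.3, -0.4, -1.2]
opening: 0.0491
t: 24.35
ee_pos: [0.5457, -0.02, 0.1004]
tcp_rot: [0.169, 0.633, 0.729, 0.196]
wrist_force: [-11.4, -0.0, 13.2]
opening: 0.0495
at [ 0.5457 -0.02    0.1004] goal [ 0.547  -0.0198  0.0984] tx,ty,tz cm [-0.    0.02  0.24]
rv deg [ 0.   -0.07 -0.05]
rv deg [-1.2000e-01 -0.0000e+00  1.7995e+02]
24.35 [-0.27  0.07 -0.86  0.15  0.2  -0.36] 0.0495 [-11.4  -0.   13.2]
```

Contact (17 N). Ease off slightly, release, retreat, then check.

```bash
python3 -m handwheel '[{"tx":0,"ty":0,"tz":0,"rx":0,"ry":0,"rz":0},{"tx":0,"ty":0,"tz":0,"rx":0,"ry":0,"rz":0},{"tx":0,"ty":0,"tz":0,"rx":0,"ry":0,"rz":0},{"tx":0,"ty":0,"tz":0,"rx":0,"ry":0,"rz":0},{"tx":0,"ty":0,"tz":0,"rx":0,"ry":0,"rz":0},{"tx":0,"ty":0,"tz":0,"rx":0,"ry":0,"rz":0},{"tx":0,"ty":0,"tz":-3,"rx":0,"ry":0,"rz":0},{"tx":0,"ty":0,"tz":-8,"rx":0,"ry":0,"rz":0},{"tx":0,"ty":0,"tz":-13,"rx":0,"ry":0,"rz":0},{"tx":0,"ty":0,"tz":-18,"rx":0,"ry":0,"rz":0},{"tx":0,"ty":0,"tz":-18,"rx":0,"ry":0,"rz":0}]' 1; python3 -m handwheel '[{"tx":20,"ty":0,"tz":0,"rx":0,"ry":0,"rz":0},{"tx":20,"ty":0,"tz":0,"rx":0,"ry":0,"rz":0},{"tx":20,"ty":0,"tz":0,"rx":0,"ry":0,"rz":0},{"tx":20,"ty":0,"tz":0,"rx":0,"ry":0,"rz":0},{"tx":20,"ty":0,"tz":0,"rx":0,"ry":0,"rz":0},{"tx":20,"ty":0,"tz":0,"rx":0,"ry":0,"rz":0}]'
python3 - <<'E'
from h import *
z=np.load('stand.npz');M=z['M']
for c in ('top','side'):
    im,d=grab_frame(c); np.savez(c+'1.npz',im=im,d=d)
    if c=='side': save('side1.png',cv2.resize(im[170:420,180:480],None,fx=2.4,fy=2.4,interpolation=2))
    hsv=cv2.cvtColor(im,cv2.COLOR_RGB2HSV); vv,uu=np.mgrid[0:480,0:640]; w,dd=world(c,d,np.c_[uu.ravel(),vv.ravel()])
    H,S,V=[hsv[...,i].ravel() for i in range(3)]
    for n,yo,m in (('brush',.13,(H>3)&(H<20)&(S>150)),('tree',0,S<70),('tool',-.13,S<70)):
        q=w@M-[z['x0'],z['y0']+yo,z['n0']]; q=q[m&(dd>0)&(abs(q[:,1])<.055)&(q[:,2]>.012)&(q[:,2]<.05)&(abs(q[:,0])<.11)]
        a=q[q[:,0]<-.03]; b=q[(q[:,0]>.03)]
        f=lambda s: np.mean(np.percentile(s[:,1],[5,95])).round(4) if len(s)>5 else None
        print(c,n,len(q),'x',np.percentile(q[:,0],[1,99]).round(3),'z',np.percentile(q[:,2],[5,50,95]).round(3),'ymid low/high',f(a),f(b))
E
```

```text
t: 25.45
ee_pos: [0.4578, -0.0341, 0.2634]
tcp_rot: [0.174, 0.633, 0.728, 0.198]
wrist_force: [1.1, -0.2, 1.9]
opening: 0.0857
t: 26.05
ee_pos: [0.4291, 0.166, 0.2619]
tcp_rot: [0.173, 0.631, 0.73, 0.197]
wrist_force: [0.2, -0.6, -1.0]
opening: 0.0852
top brush 1158 x [-0.088  0.095] z [0.038 0.042 0.045] ymid low/high 0.0028 -0.0003
top tree 1105 x [-0.098  0.093] z [0.02  0.034 0.043] ymid low/high 0.0015 0.0017
top tool 470 x [-0.099  0.012] z [0.013 0.018 0.022] ymid low/high 0.0019 None
side brush 1073 x [-0.09  0.09] z [0.031 0.041 0.046] ymid low/high -0.0029 -0.006
side tree 1267 x [-0.1    0.088] z [0.015 0.033 0.043] ymid low/high -0.0037 -0.0053
side tool 583 x [-0.101  0.009] z [0.013 0.019 0.023] ymid low/high 0.0044 None
```

View pics/side1.png

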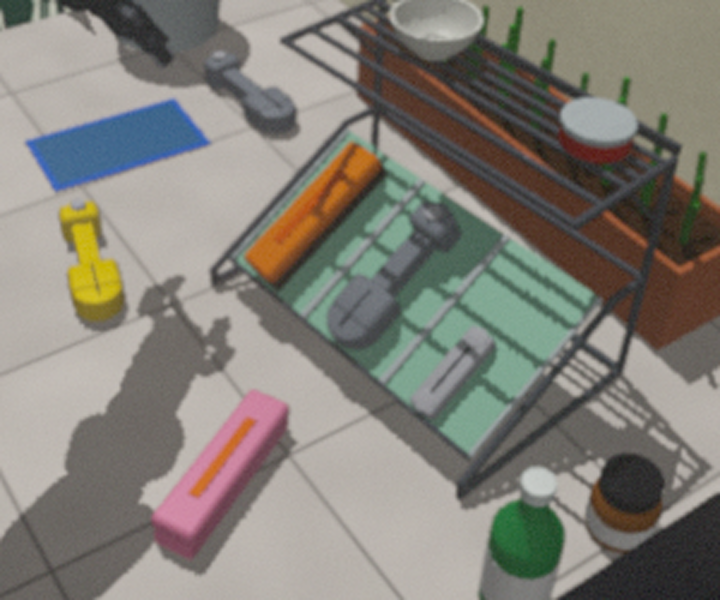

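The brush lies in the left tray and the tree in the middle one, both flat and lengthwise. The multi-tool and everything else are unmoved, and the arm is clear.

```bash
python3 -c "
from plant import *
print(sign_off())"
```

```text
the job is handed in; nothing more can be done
None
```

The swap is done and handed in at about 26 s of the 70 s allowed. The orange brush was parked on the mat while the grey shoe tree moved from the left tray to the middle one. The brush then went into the left tray. Both were lowered until they touched the tray, then released.

**Last checks:** the top and side cameras put both pieces within about 5 mm of their tray centres, flat (tops 42–43 mm above the tray) and lengthwise to about 1°. The two views differ by about 5 mm across the tray, as they did before the move, so I put that down to calibration. In the final side picture the multi-tool and the other things look unmoved and the arm is clear of everything.

**Off plan:**
- The first grasp of the brush was about 8 mm off to the side because the arm had not settled. The brush still centred itself between the fingers without trouble.
- Setting the tree down pressed it into the tray with about 27 N, well under the 120 N wrist limit; I eased off before opening. The brush touched with about 17 N and was released without easing off.
- The first few move commands were refused because every row needs all six values. Nothing moved.

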